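# Stow a slide box in a chest whose lid has a folding stay

### The job

Raise the chest's lid by its handle until the folding stay goes over centre and locks, and let go so that the stay holds it; then lay the blue-and-white slide box flat inside on the floor of the chest. Then push the stay's red knee knob to break the stay, take the lid by its handle and lower it gently until it is fully shut, without wrenching the stay's foot out of its setting, letting the lid slam, or disturbing the timer, dish and beaker.

Things in the scene. Friction and masses are not known exactly. Their poses are not given: they have to be found in the camera images.
- chest: white sample chest with a grey lid, fixed to the worktop; 180 mm deep (x), 240 mm wide (y), open box 85 mm high with 6 mm walls. Origin: centre of its underside; x points from front (handle side) to back (hinge side), y to its left, z up.
- chest_floor (a point): centre of the chest's inner floor (black liner, 9 mm above the worktop); the free floor is 168 mm (x) by 228 mm (y).
- lid_hinge (a point): middle of the lid's hinge line, at the back edge of the chest, 86 mm above the worktop; the hinge line runs along the chest's y.
- lid (a joint): lid angle: 0 shut, grows as the front edge rises. The angle at which the stay comes straight and locks depends on how high the stay's foot plate was bolted on: 1.35 to 1.56, not measured, to be found by feel as the lid comes up hard against the straight stay. Lid about 0.5 kg. Hinge friction holds it where it is left above about 1.0; below 0.85 it drops. Closing faster than 2 rad/s is a slam.
- lid_handle (a point): centre of the lid's handle: straight round steel bar, 12 mm thick, 120 mm long, parallel to the chest's y, 225 mm from the hinge line (6 mm above it when shut), 42 mm beyond the lid's front edge, on a post at each end. Can be pinched from above at any lid angle; turns between the fingers as the lid swings. About 3 N starts the lid up.
- stay_knee (a joint): bend of the folding stay on the chest's right side: about 0 with the lid shut (folded), grows as the lid rises; 2.69 straight, 2.81 at its stop, over centre and locked. A light spring drives it to the stop: it goes over by itself once the lid is lifted fully, but not if the lid is left some 3 mm short at the handle. Pushed back below 2.45 it does not relock by itself.
- knee_knob (a point): middle of the red knob at the stay's knee: pin 13 mm thick, 62 mm long, pointing to the chest's right (-y), centred 181 mm right of the chest's middle, 125 to 145 mm up when locked; circles at 113 mm radius about the foot pivot. Pushed down and back (towards the hinge side), square to the line from the foot pivot, with about 1 to 3 N, it breaks the stay; the other way it only meets its stop.
- slide_box_centre (a point): centre (half-way up) of the loose slide box, blue top and white base, 34 mm (its x) by 84 mm (its y) by 30 mm high, about 0.11 kg, lying flat on the worktop to the right of the chest.
- timer: bystander: white bench timer, 74x62x19 mm, origin at the centre of its underside; leave it alone
- dish: bystander: culture dish, 62 mm across, 14 mm high, origin at the centre of its underside; leave it alone
- beaker: bystander: glass beaker, 68 mm across, 90 mm high, origin at the centre of its underside; leave it alone
- stay_foot (a joint): slip (m) of the stay's foot pivot along a slot, along the chest's x; 0 at the start, where it is clamped. The pivot lies 129 mm right of the chest's middle, 60 mm in front of it, 42 to 64 mm up. It slips if the handle is pulled up with more than about 16 N against the straight stay, or pressed down as hard while locked; it must not slip by more than 2 mm either way.
Not all that is in view belongs to the job. What is shaped like the part that bears slide_box_centre but black or brown is not meant.

How it is judged:
On the way, in this order (a step that is already met when the one before it is completed fails the run):
1. lid raised, stay locked over centre and holding it, handle let go (value of joint stay_knee above 2.75 rad and value of joint lid above 1.2 rad and distance between the grasp point and lid_handle above 0.05 m), for 0.3 s.
2. slide box let go flat on the chest's floor, stay still locked (value of joint stay_knee above 2.75 rad and z of slide_box_centre in the frame of chest_floor below 0.02 m and horizontal distance between slide_box_centre and chest_floor below 0.1 m and angle between slide_box_centre's own z axis and vertical below 0.15 rad and distance between the grasp point and slide_box_centre above 0.06 m), for 0.2 s.
3. stay broken at the knee while the lid is still up (value of joint stay_knee below 2.5 rad and value of joint lid above 1 rad), for 0.1 s.
At the end, for the whole second after the job is handed in: the lid is shut (within 0.04 rad) and the slide box lies flat (within 0.15 rad) on the chest's floor, its centre within 100 mm of the floor's centre (value of joint lid below 0.04 rad and z of slide_box_centre in the frame of chest_floor below 0.02 m and horizontal distance between slide_box_centre and chest_floor below 0.1 m and angle between slide_box_centre's own z axis and vertical below 0.15 rad); the robot touches nothing.
It fails at once if the lid slams (closes faster than 2 rad/s) (velocity of joint lid below -2 rad/s).
It fails at once if the stay's foot is wrenched more than 2 mm along its slot (value of joint stay_foot above 0.002 m or value of joint stay_foot below -0.002 m).
It fails at once if a bystander is moved by more than 20 mm (distance of any of timer, dish, beaker from where it was at the start of the episode above 0.02 m).
It also fails if it takes over 72 s, if anything falls off the work surface, if the arm or the gripper's body presses on something with over 40 N, if the wrist force passes 120 N, or if a joint passes its speed limit or range.

### The arm

A 7-joint arm with a two-finger parallel gripper is mounted at the origin on a cart in front of the work surface, level with it; the furniture and walls round the work are solid. World frame = base frame: x ahead of the robot, y to its left, z up, the work surface at z = 0. Lengths are in m, angles in rad, forces in N, time in s.
With the tool pointing down it reaches from about 0.425 to 0.925 m from the base axis. Payload 6.8 kg.
Tool frame: the origin (TCP) lies midway between the tips of the shut fingers; the grasp point (between the pads) lies 19 mm behind it; z points along the fingers, y is the direction in which the jaws open and shut (so a half turn about z gives the same grasp; the last joint's range is limited). The gripper opens to 88 mm and grips with 3 to 60 N. Pads are 20 mm wide; open, the fingers measure 115 mm over their backs; the gripper's body (75 mm by 178 mm) begins 61 mm behind the grasp point.
Start: joints at [-1.357, 0.477, 0.022, 1.555, -0.011, 1.109, -0.083], TCP at [0.213, 0.64, 0.223] pointing down, gripper open.
Joint ranges: [-2.96, 2.96], [-0.34, 2.1], [-1.41, 1.46], [0.24, 2.44], [-1.37, 4.51], [0.17, 1.92], [-2.96, 2.96]. Speed limits (rad/s): [2.39, 2.39, 3.14, 3.14, 3.14, 3.14, 3.14].

### API

Orientations are given as a unit quaternion [w, x, y, z].
In Python, from cell import robot, viewer gives the robot as it stands.
- The arm moves only by the shell command python3 -m creep 'ROWS' [OPENING] [FORCE]. ROWS is JSON, a list of rows, each a list of 6 numbers: the shift along the tool's x, y, z in mm, then the turn, a rotation vector about the tool's x, y, z in degrees. In form: [[x, y, z, rx, ry, rz], ...]. A call has 1 to 20 rows; each row is the pose to reach, as a shift and turn from the pose commanded when the call began, along the tool's axes at that moment; what a row does not reach only later rows make up. A row lasts 1/8 s, in which the tool goes at most 62.5 mm and 10.7 degrees, less where a joint would pass 70% of its speed; a pose out of reach is approached as far as the arm can. A call with a gripper value outside its range is refused whole. OPENING is the opening, from -1 (shut) to 1 (fully open), set as the call begins (- or left out, the last holds). The fingers move at their own pace and stop on an object; FORCE is the grip in N (left out, the last holds). Time passes only in rows, so rows that repeat a pose let the fingers close. It gives the time, the measured TCP pose, the force and the opening at its end, in the units of the state.
- robot.sense(): the state, without advancing time (a new reading comes with each control period).
- viewer.get_image(name): name is "side" or "top" or "wrist"; returns (picture, depth): 420x560x3 uint8, blue, green, red; 420x560 float32, m along the optical axis (not along the pixel's ray), 0 where there is no reading.
- viewer.camera_model(name): a dict with "fov_y" (degrees; the focal length in pixels is half the picture's height over the tangent of half this angle, whatever the lens; pixels are square), "cx", "cy" (the principal point, pixels), "world_to_cam" (4x4, takes a point from world to camera coordinates); the wrist camera has in their place "tool_from_camera" (4x4, takes a point from camera to tool coordinates, whose origin is the TCP and whose axes are the flange's). Camera axes: x right, y up, looking along -z (the intrinsics and any distortion apply to the point x, -y, -z); pixel columns grow to the right and rows downward; lengths in m; the calibration is good to about 2 mm. The wrist camera is an equidistant fisheye: a pixel r from the principal point sees the ray r / f radians off the axis. A picture is of the moment at which its call begins: read the wrist's pose just before it. camera_model takes no time and is no camera call.
- robot.sign_off(): hands the job in, once; it reports no verdict.
The state is a dict: "time_s": time; "joint_positions": joint angles; "joint_velocities": joint speeds; "joint_efforts": joint torques, N m; "tool_pos": TCP position; "tool_rot": TCP orientation; "ft_force": force on the tool from outside, world axes, zero at the start; "wrist_torque": the same for the moment, N m; "gripper_width": finger opening in m.
Only numpy, scipy, OpenCV 4.12 (cv2) and the standard library are available. Lean on these libraries where they do the work, as an engineer would, in place of code of your own. Each camera call takes 0.05 s, during which the arm holds its last target.

## Working session

There is one attempt and no reset: what is moved stays moved. The work goes in short steps, Python scripts to look and compute and a shell command to move; the robot and the scene stay as the last step left them, time stands still between calls to the robot, and variables do not carry over. Pictures are saved under pics/ and viewed, and the job is handed in when it is done.

```bash
ls; mkdir -p pics; cat > h.py <<'E'
import numpy as np, cv2
from cell import robot, viewer
def snap(n,fn):
    s=robot.sense(); im,d=viewer.get_image(n); cv2.imwrite('pics/'+fn+'.png',im); np.savez('pics/'+fn+'.npz',im=im,d=d,p=s['tool_pos'],q=s['tool_rot']); return im,d
def pix2w(n,u,v,d):
    m=viewer.camera_model(n); f=210/np.tan(np.radians(m['fov_y'])/2)
    p=np.array([(u-m['cx'])/f*d,-(v-m['cy'])/f*d,-d,1]); return (np.linalg.inv(m['world_to_cam'])@p)[:3]
def ray(n,u,v,z):
    c=pix2w(n,u,v,0); p=pix2w(n,u,v,1.); t=(z-c[2])/(p[2]-c[2]); return c+t*(p-c)
E
python3 - <<'E'
from h import *
s=robot.sense(); print(s)
for n in ['side','top','wrist']:
    snap(n,n+'0'); m=viewer.camera_model(n); print(n,{k:(np.round(v,3).tolist() if not isinstance(v,str) else v) for k,v in m.items()})
E
```

```text
pics
{'time_s': 0.0, 'joint_positions': array([-1.35707855,  0.47779917,  0.02232651,  1.55640242, -0.01151872,
        1.10929502, -0.08311219]), 'joint_velocities': array([ 0.00166629, -0.00074402,  0.0008582 ,  0.00043165,  0.00031662,
        0.00042464, -0.00034712]), 'joint_efforts': array([ 6.99927045e-05, -5.82848275e+01,  1.53469931e+00, -2.72609425e+01,
       -5.43375907e-02,  1.69173680e-02,  1.55925172e-04]), 'tool_pos': array([0.21331257, 0.63979566, 0.22170278]), 'tool_rot': array([-8.83878997e-05,  1.60208782e-01,  9.87082751e-01, -8.83738639e-04]), 'ft_force': array([ 0.60514016, -0.44835256, -0.03368634]), 'wrist_torque': array([ 0.02614046, -0.05906836,  0.02575285]), 'gripper_width': 0.08786127996771764}
side {'fov_y': 51.333, 'cx': 283.778, 'cy': 211.512, 'world_to_cam': [[0.884, -0.467, 0.013, -0.481], [0.181, 0.368, 0.912, -0.2], [-0.431, -0.804, 0.41, -1.158], [0.0, 0.0, 0.0, 1.0]]}
top {'fov_y': 56.731, 'cx': 283.232, 'cy': 219.804, 'world_to_cam': [[0.094, -0.996, 0.004, -0.032], [0.974, 0.093, 0.209, -0.574], [-0.208, -0.016, 0.978, -1.011], [0.0, 0.0, 0.0, 1.0]]}
wrist {'fov_y': 65.706, 'cx': 283.067, 'cy': 211.746, 'tool_from_camera': [[0.0, 0.969, 0.248, 0.067], [1.0, -0.0, 0.001, 0.0], [0.001, 0.248, -0.969, -0.163], [0.0, 0.0, 0.0, 1.0]]}
```

View pics/side0.png

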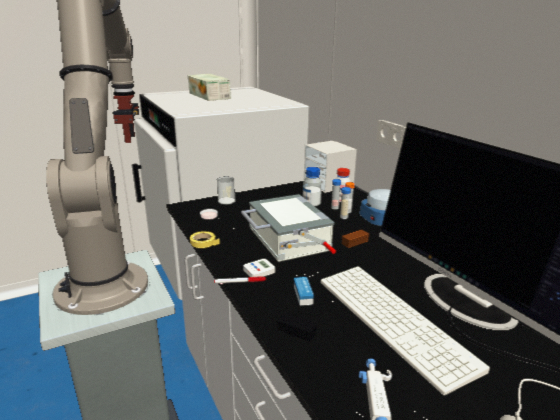

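View pics/top0.png

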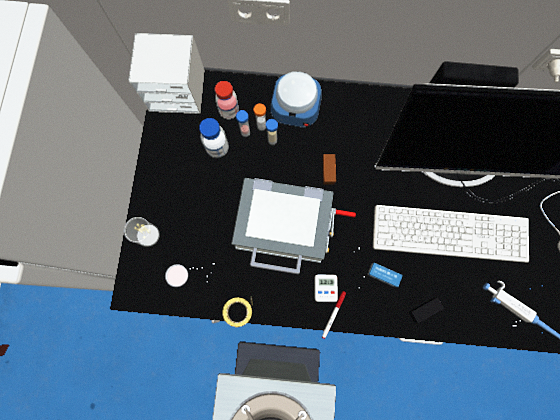

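View pics/wrist0.png

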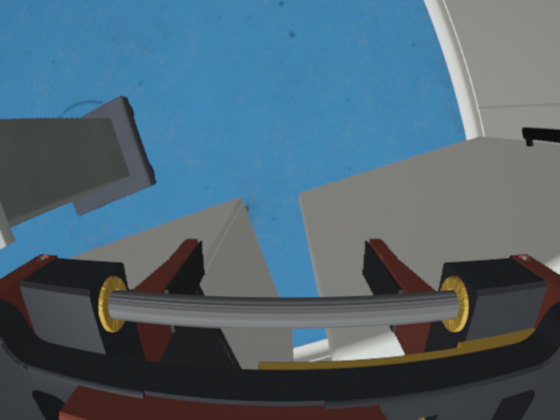

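```bash
python3 - <<'E'
from h import *
a=np.load('pics/top0.npz'); im=a['im']; c=cv2.resize(im[165:315,215:415],None,fx=4,fy=4,interpolation=cv2.INTER_CUBIC); cv2.imwrite('pics/topc.png',c)
b=np.load('pics/side0.npz')['im']; cv2.imwrite('pics/sidec.png',cv2.resize(b[180:310,200:380],None,fx=4.4,fy=4.4,interpolation=cv2.INTER_CUBIC))
E
```

```text
(no output)
```

View pics/topc.png

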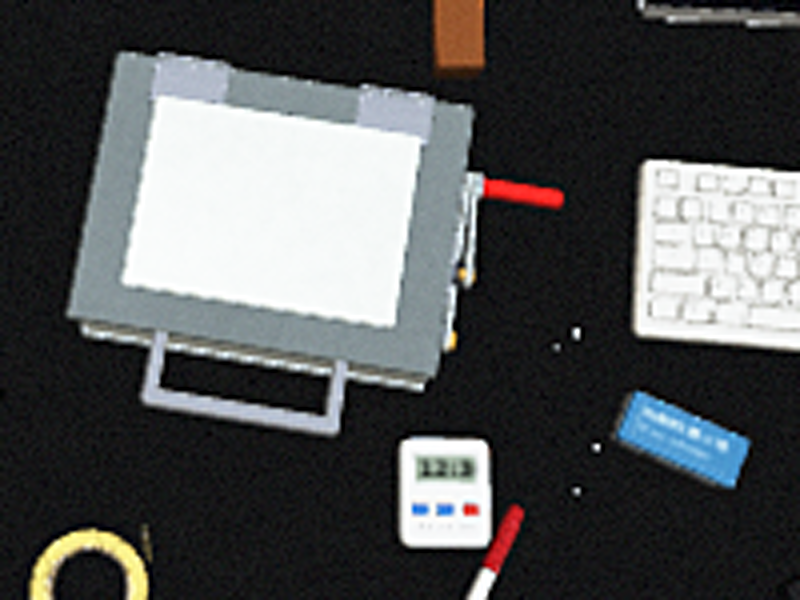

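View pics/sidec.png

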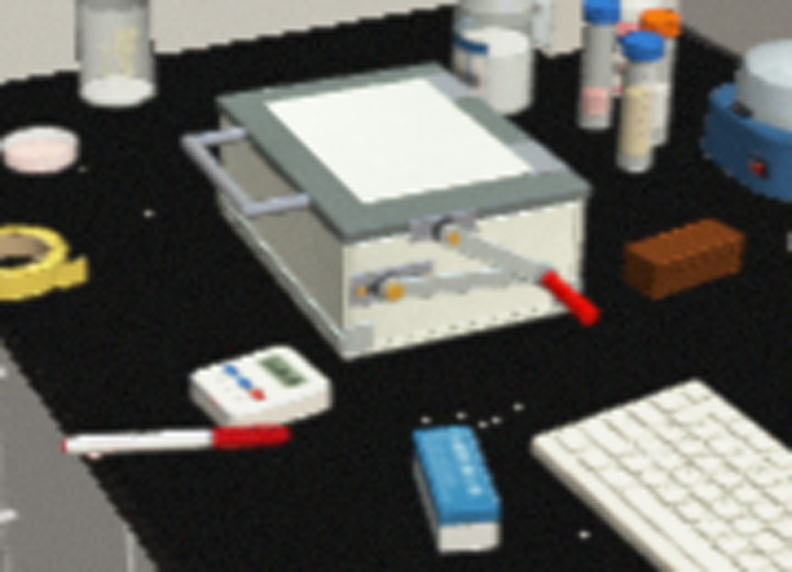

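```bash
python3 - <<'E'
from h import *
a=np.load('pics/top0.npz'); im=a['im'];d=a['d']
def C(U,V,z): return ray('top',(U+.5)/4-.5+215,(V+.5)/4-.5+165,z)
def D(U,V):
    u=(U+.5)/4-.5+215;v=(V+.5)/4-.5+165; return pix2w('top',u,v,d[int(round(v)),int(round(u))])
print('lid mid depth pts',D(270,200).round(4),D(100,200).round(4),D(430,250).round(4))
for n,p in dict(bl=(120,53),br=(472,105),fr=(437,377),fl=(68,318)).items(): print(n,C(*p,.092).round(4),D(p[0]+(10 if p[0]<200 else -10),p[1]+(10 if p[1]<200 else -10)).round(4))
print('handle',C(149,397,.092).round(4),C(334,427,.092).round(4),D(200,406),D(290,420))
print('knob',D(490,187),D(558,198))
hsv=cv2.cvtColor(im,cv2.COLOR_BGR2HSV)
m=cv2.inRange(hsv,(95,100,80),(120,255,255)); 
k=np.zeros_like(m);k[255:295,360:410]=m[255:295,360:410]
cs=max(cv2.findContours(k,0,1)[0],key=cv2.contourArea); r=cv2.minAreaRect(cs);print(r)
P=[ray('top',u,v,.030) for u,v in cv2.boxPoints(r)]
print(np.round(P,4),np.mean(P,0)); ys,xs=np.nonzero(k); q=[pix2w('top',x,y,d[y,x]) for x,y in zip(xs,ys) if d[y,x]>0]; print('depth med',np.median(q,0))
for i in range(2): print(np.linalg.norm(P[i]-P[i+1]), np.degrees(np.arctan2(*(P[i+1]-P[i])[[1,0]])))
for n,p in dict(timer=(445,490)).items(): print(n,C(*p,.019))
print('dish',ray('top',176,275,.014),'beaker',ray('top',140,232,.045),'brown',C(460,60,.03))
# side box blue
b=np.load('pics/side0.npz');hs=cv2.cvtColor(b['im'],cv2.COLOR_BGR2HSV);m=cv2.inRange(hs,(95,100,80),(120,255,255));k=np.zeros_like(m);k[270:305,285:325]=m[270:305,285:325]
ys,xs=np.nonzero(k); q=np.array([pix2w('side',x,y,b['d'][y,x]) for x,y in zip(xs,ys) if b['d'][y,x]>0]); print('side',np.median(q,0),q.min(0),q.max(0))
E
```

```text
lid mid depth pts [0.5801 0.0266 0.0979] [0.569  0.1391 0.0993] [ 0.5562 -0.082   0.0989]
bl [0.6743 0.1386 0.092 ] [0.6653 0.13   0.1001]
br [ 0.6604 -0.1037  0.092 ] [ 0.6516 -0.097   0.0958]
fr [ 0.4735 -0.0934  0.092 ] [ 0.4784 -0.0857  0.1003]
fl [0.4893 0.1517 0.092 ] [0.4955 0.145  0.0991]
handle [0.4427 0.0928 0.092 ] [ 0.4347 -0.0291  0.092 ] [0.4392862  0.05860725 0.10012023] [ 4.36373825e-01 -1.95349218e-04  9.36514560e-02]
knob [ 0.61628682 -0.12548149  0.04435138] [ 0.61174328 -0.17277457  0.04913516]
((385.40655517578125, 274.4278869628906), (32.351806640625, 13.513319969177246), 23.629377365112305)
[[ 0.4505 -0.2234  0.03  ]
 [ 0.486  -0.2367  0.03  ]
 [ 0.4581 -0.3197  0.03  ]
 [ 0.4229 -0.306   0.03  ]] [ 0.45438686 -0.27144262  0.03      ]
depth med [ 0.45405459 -0.27237975  0.02942673]
0.03794602434348972 -20.51933705453037
0.08766525427436515 -108.61400359752304
timer [ 0.4048516  -0.11174838  0.019     ]
dish [0.3988055  0.30675089 0.014     ] beaker [0.50524344 0.41553255 0.045     ] brown [ 0.7122857  -0.09935942  0.03      ]
side [ 0.45135261 -0.28020027  0.03047631] [ 0.42505081 -0.31918555 -0.00184536] [ 0.50651455 -0.18683258  0.03396417]
```

```bash
cat >> h.py <<'E'
from scipy.spatial.transform import Rotation as R
def cur():
    s=robot.sense(); q=s['tool_rot']; return s['tool_pos'],R.from_quat(np.r_[q[1:],q[0]]),s
def down(az): # tool y at azimuth az (deg), pointing down
    a=np.radians(az); y=np.array([np.cos(a),np.sin(a),0]); z=np.array([0,0,-1.]); return R.from_matrix(np.c_[np.cross(y,z),y,z])
def rel(p,Rt,p0=None,R0=None):
    if p0 is None: p0,R0,_=cur()
    return np.r_[R0.inv().apply(np.array(p)-p0)*1000,(R0.inv()*Rt).as_rotvec(degrees=True)].round(2)
CX=np.array([np.cos(np.radians(-3.5)),np.sin(np.radians(-3.5)),0]);CY=np.array([-CX[1],CX[0],0])
def cam2w(u,v,d,npz):
    m=viewer.camera_model('wrist'); f=210/np.tan(np.radians(m['fov_y'])/2)
    x=np.array([u-m['cx'],-(v-m['cy'])]); r=np.linalg.norm(x); th=r/f
    k=np.r_[x/max(r,1e-9)*np.tan(th),-1]*d   # d = depth along the axis
    T=m['tool_from_camera']; q=npz['q']; return R.from_quat(np.r_[q[1:],q[0]]).apply(T[:3,:3]@k+T[:3,3])+npz['p']
def wray(u,v,z,npz):
    c=cam2w(u,v,0,npz); p=cam2w(u,v,1.,npz); t=(z-c[2])/(p[2]-c[2]); return c+t*(p-c)
E
python3 - <<'E'
from h import *
print(rel([.40,.33,.24],down(35))); print(rel([.425,.03,.22],down(-3.5)))
E
```

```text
[-2.7509e+02 -2.3502e+02 -1.7730e+01 -7.0000e-02  3.0000e-02  3.6560e+01]
[-3.9369e+02 -5.1168e+02  2.6600e+00 -6.0000e-02  6.0000e-02  7.5060e+01]
```

```bash
python3 -m creep '[[-275,-235,-18,0,0,37],[-275,-235,-18,0,0,37],[-275,-235,-18,0,0,37],[-275,-235,-18,0,0,37],[-275,-235,-18,0,0,37],[-275,-235,-18,0,0,37],[-394,-512,3,0,0,75],[-394,-512,3,0,0,75],[-394,-512,3,0,0,75],[-394,-512,3,0,0,75],[-394,-512,3,0,0,75],[-394,-512,3,0,0,75],[-394,-512,3,0,0,75]]' -0.1 10
python3 - <<'E'
from h import *
p,r,s=cur(); print(p,r.as_matrix().round(3).tolist(),s['joint_positions'].round(2)); snap('wrist','w1')
E
```

```text
time_s: 1.78
tool_pos: [0.4253, 0.0307, 0.2197]
tool_rot: [-0.0, 0.728, 0.686, 0.0]
ft_force: [0.2, -0.1, -0.4]
gripper_width: 0.0393
[0.42527344 0.03068613 0.21966455] [[0.06, 0.998, -0.0], [0.998, -0.06, 0.0], [0.0, -0.0, -1.0]] [-0.76  0.05  0.57  2.15 -0.03  0.95 -0.23]
```

View pics/w1.png

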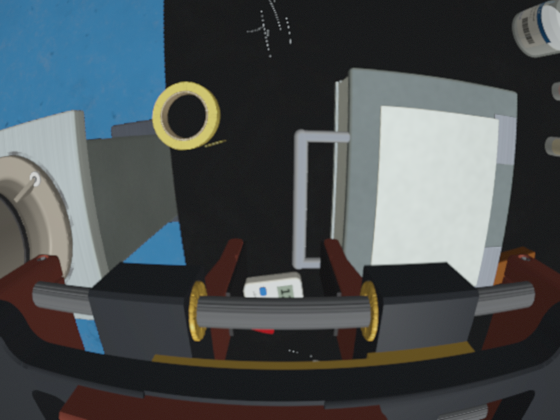

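```bash
python3 - <<'E'
from h import *
a=np.load('pics/w1.npz')
for uv in [(298,134),(298,200),(299,262)]:
    print(wray(*uv,.092,a).round(4), cam2w(*uv,a['d'][uv[1],uv[0]],a).round(4))
g=a['im'].astype(int)
for v in (160,200,240): print(v,[int(x) for x in g[v,285:315].mean(1)])
for uv in [(350,69),(336,80),(517,94),(433,180)]: print(uv,wray(*uv,.096,a).round(4),cam2w(*uv,a['d'][uv[1],uv[0]],a).round(4))
E
```

```text
[0.4428 0.0941 0.092 ] [0.4426 0.0941 0.0963]
[0.4397 0.0341 0.092 ] [0.4395 0.0354 0.0977]
[ 0.4378 -0.0273  0.092 ] [ 0.4376 -0.0246  0.0981]
160 [28, 28, 27, 27, 28, 28, 26, 29, 54, 96, 126, 144, 154, 160, 162, 162, 162, 162, 162, 164, 162, 150, 110, 56, 27, 28, 28, 27, 28, 28]
200 [27, 26, 28, 29, 28, 27, 28, 42, 81, 116, 137, 151, 159, 162, 162, 161, 162, 163, 163, 162, 154, 121, 63, 28, 29, 30, 30, 30, 30, 29]
240 [27, 27, 29, 28, 27, 27, 35, 65, 104, 132, 149, 158, 161, 162, 162, 162, 162, 164, 162, 152, 118, 60, 27, 27, 27, 29, 28, 29, 28, 29]
(350, 69) [0.4921 0.151  0.096 ] [0.492  0.151  0.0963]
(336, 80) [0.4788 0.141  0.096 ] [0.4951 0.1552 0.0013]
(517, 94) [0.6785 0.1377 0.096 ] [7.614e-01 1.509e-01 5.000e-04]
(433, 180) [0.5708 0.0477 0.096 ] [0.5687 0.0484 0.1001]
```

```bash
python3 - <<'E'
from h import *
print(rel([.440,.033,.073],down(-3.5)))
E
```

```text
[ 2.5600e+00  1.4550e+01  1.4665e+02 -0.0000e+00 -1.0000e-02  1.6000e-01]
```

```bash
python3 -m creep '[[2.5,14.5,50,0,0,0],[2.5,14.5,90,0,0,0],[2.5,14.5,120,0,0,0],[2.5,14.5,138,0,0,0],[2.5,14.5,147,0,0,0],[2.5,14.5,147,0,0,0]]' -0.1 12
python3 -m creep '[[0,0,0,0,0,0],[0,0,0,0,0,0],[0,0,0,0,0,0],[0,0,0,0,0,0]]' -1 12
python3 - <<'E'
from h import *
snap('side','s2')
E
```

```text
time_s: 2.58
tool_pos: [0.4398, 0.0324, 0.0724]
tool_rot: [-0.0, 0.728, 0.686, -0.0]
ft_force: [0.2, -0.7, 0.4]
gripper_width: 0.0396
time_s: 3.08
tool_pos: [0.4405, 0.0318, 0.073]
tool_rot: [0.0, 0.728, 0.686, 0.001]
ft_force: [0.2, 0.0, 3.5]
gripper_width: 0.0115
```

View pics/s2.png

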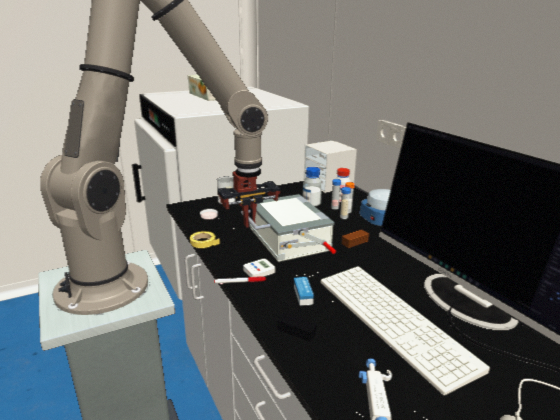

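```bash
python3 - <<'E'
from h import *
f=np.arctan2(6,225);r=np.hypot(6,225)
for t in np.arange(.0,1.61,.075): print(round(t,3),(r*(np.cos(f)-np.cos(t+f))).round(1),-(r*np.sin(t+f)-6).round(1))
E
```

```text
0.0 0.0 -0.0
0.075 1.1 -16.8
0.15 3.4 -33.6
0.225 7.0 -50.0
0.3 11.8 -66.2
0.375 17.8 -82.0
0.45 25.0 -97.3
0.525 33.3 -112.0
0.6 42.7 -126.0
0.675 53.1 -139.3
0.75 64.5 -151.8
0.825 76.7 -163.3
0.9 89.8 -174.0
0.975 103.7 -183.6
1.05 118.3 -192.2
1.125 133.4 -199.6
1.2 149.1 -205.9
1.275 165.2 -211.0
1.35 181.6 -214.9
1.425 198.2 -217.5
1.5 215.1 -218.9
1.575 231.9 -219.0
```

```bash
python3 -m creep '[[0,1,-17,0,0,0],[0,3.4,-33.6,0,0,0],[0,7,-50,0,0,0],[0,11.8,-66.2,0,0,0]]'
```

```text
time_s: 3.62
tool_pos: [0.4517, 0.0309, 0.1392]
tool_rot: [0.0, 0.728, 0.686, -0.0]
ft_force: [4.3, 0.8, -4.9]
gripper_width: 0.0113
```

```bash
python3 -m creep '[[0,6,-15.8,0,0,0],[0,13.2,-31.1,0,0,0],[0,21.5,-45.8,0,0,0],[0,30.9,-59.8,0,0,0],[0,41.3,-73.1,0,0,0],[0,52.7,-85.6,0,0,0],[0,64.9,-97.1,0,0,0],[0,78,-107.8,0,0,0],[0,91.9,-117.4,0,0,0],[0,106.5,-126,0,0,0]]'
```

```text
time_s: 4.88
tool_pos: [0.5564, 0.024, 0.2665]
tool_rot: [-0.002, 0.728, 0.685, -0.001]
ft_force: [-9.6, -0.2, 14.4]
gripper_width: 0.0117
```

```bash
python3 -m creep '[[0,6,-7,0,0,0],[0,13.7,-10.6,0,0,0],[0,22,-14,0,0,0],[0,29.6,-17,0,0,0]]'
```

```text
time_s: 5.38
tool_pos: [0.5878, 0.0219, 0.2819]
tool_rot: [0.0, 0.728, 0.685, -0.001]
ft_force: [-0.9, -4.3, -3.2]
gripper_width: 0.0115
```

```bash
python3 -m creep '[[0,5,-1.8,0,0,0],[0,10,-3.4,0,0,0],[0,15,-4.9,0,0,0],[0,20,-6.2,0,0,0]]'
```

```text
time_s: 5.88
tool_pos: [0.6078, 0.0207, 0.2887]
tool_rot: [0.0, 0.728, 0.685, -0.0]
ft_force: [-2.6, -4.4, 0.2]
gripper_width: 0.0116
```

```bash
python3 -m creep '[[0,3,-0.7,0,0,0],[0,6,-1.3,0,0,0],[0,9,-1.9,0,0,0]]'; python3 -m creep '[[0,2,-0.4,0,0,0],[0,4,-0.8,0,0,0]]';
```

```text
time_s: 6.25
tool_pos: [0.6169, 0.0203, 0.2908]
tool_rot: [0.0, 0.728, 0.685, 0.0]
ft_force: [-1.9, -5.0, 2.1]
gripper_width: 0.0116
time_s: 6.5
tool_pos: [0.621, 0.0201, 0.2916]
tool_rot: [0.0, 0.728, 0.685, 0.0]
ft_force: [-1.7, -4.6, 2.3]
gripper_width: 0.0116
```

```bash
python3 -m creep '[[0,2,-0.4,0,0,0],[0,4,-0.7,0,0,0]]' | grep -E 'pos|force'; python3 -m creep '[[0,2,-0.3,0,0,0],[0,4,-0.6,0,0,0]]'| grep -E 'pos|force'
```

```text
tool_pos: [0.625, 0.0199, 0.2923]
ft_force: [-1.6, -4.3, 2.7]
tool_pos: [0.629, 0.0196, 0.2929]
ft_force: [-1.3, -5.1, 2.1]
```

```bash
python3 -m creep '[[0,2,-0.4,0,0,0],[0,4,-0.6,0,0,0]]' | grep -E 'pos|force'
```

```text
tool_pos: [0.633, 0.0195, 0.2935]
ft_force: [-1.8, -4.8, 3.8]
```

```bash
python3 -m creep '[[0,2,-0.5,0,0,0],[0,4,-0.8,0,0,0]]' | grep -E 'pos|force'
```

```text
tool_pos: [0.6369, 0.0193, 0.294]
ft_force: [-1.6, -4.6, 1.4]
```

```bash
python3 -m creep '[[0,2,-0.4,0,0,0],[0,4,-0.6,0,0,0]]' | grep -E 'pos|force'
```

```text
tool_pos: [0.6409, 0.0192, 0.2944]
ft_force: [-2.2, -5.2, 2.4]
```

```bash
python3 -m creep '[[0,2,-0.2,0,0,0],[0,4,-0.4,0,0,0]]' | grep -E 'pos|force'
```

```text
tool_pos: [0.6438, 0.019, 0.2946]
ft_force: [-6.5, -4.9, 5.4]
```

```bash
python3 -m creep '[[0,0.5,0,0,0,0],[0,0.5,0,0,0,0]]' | grep -E 'pos|force'; python3 - <<'E'
from h import *
im,d=snap('side','s3'); cv2.imwrite('pics/s3c.png',cv2.resize(im[140:280,220:360],None,fx=4.2,fy=4.2,interpolation=cv2.INTER_CUBIC))
E
```

```text
tool_pos: [0.6439, 0.019, 0.2947]
ft_force: [-7.3, -4.3, 4.1]
```

View pics/s3c.png

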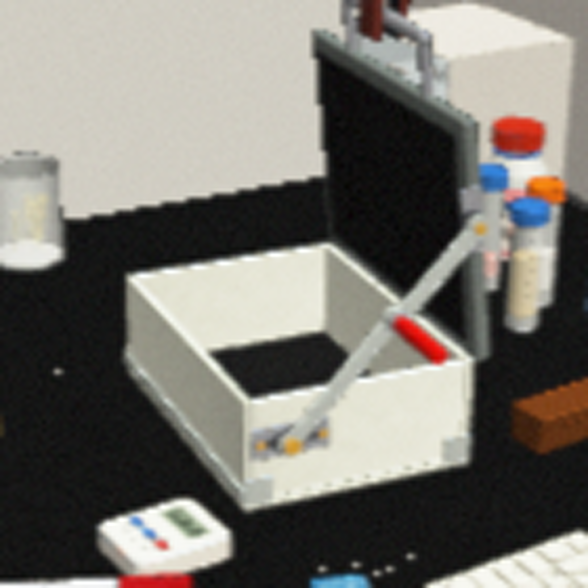

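```bash
python3 -m creep '[[0,0.7,0,0,0,0],[0,1.4,0,0,0,0],[0,1.4,0,0,0,0]]' | grep -E 'pos|force'; python3 - <<'E'
from h import *
im,d=snap('side','s4'); cv2.imwrite('pics/s4c.png',cv2.resize(im[170:260,270:350],None,fx=6.5,fy=6.5,interpolation=cv2.INTER_CUBIC))
E
```

```text
tool_pos: [0.6443, 0.019, 0.2947]
ft_force: [-10.2, -4.3, 7.3]
```

View pics/s4c.png

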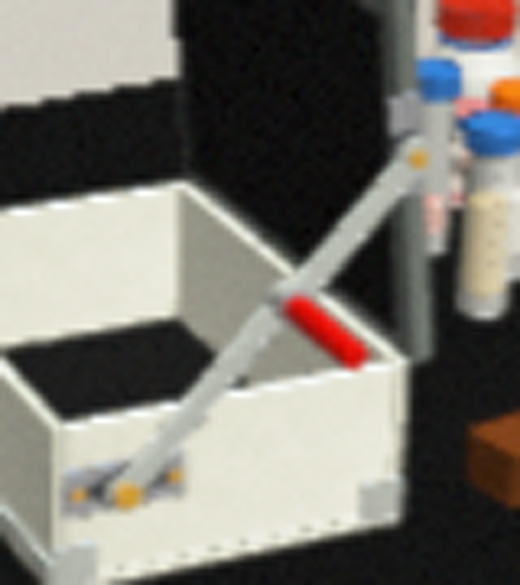

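```bash
cat >> h.py <<'E'
def redc(fn,cam='side',box=(180,270,290,350)):
    a=np.load('pics/'+fn+'.npz'); hs=cv2.cvtColor(a['im'],cv2.COLOR_BGR2HSV)
    m=cv2.inRange(hs,(0,170,90),(6,255,255))|cv2.inRange(hs,(174,170,90),(180,255,255)); k=np.zeros_like(m); y0,y1,x0,x1=box; k[y0:y1,x0:x1]=m[y0:y1,x0:x1]
    n,l,st,c=cv2.connectedComponentsWithStats(k); i=1+np.argmax(st[1:,4]); ys,xs=np.nonzero(l==i)
    return c[i].round(2),st[i],xs,ys,a['d'][ys,xs]
E
python3 - <<'E'
from h import *
for f in ('s3','s4'):
    c,st,xs,ys,d=redc(f); print(f,c,st,np.median(d)); P=np.array([pix2w('side',x,y,z) for x,y,z in zip(xs,ys,d)]); print(np.median(P,0).round(4))
E
```

```text
s3 [319.85 220.65] [314 216  12  10  52] 1.2264057
[ 0.5753 -0.1532  0.1397]
s4 [319.75 220.62] [314 216  12  10  53] 1.2259891
[ 0.5758 -0.1528  0.1394]
```

```bash
python3 - <<'E'
from h import *
im=np.load('pics/s4.npz')['im']; cv2.imwrite('pics/s4d.png',cv2.resize(im[188:252,282:342],None,fx=9,fy=9,interpolation=cv2.INTER_CUBIC))
E
```

```text
(no output)
```

View pics/s4d.png

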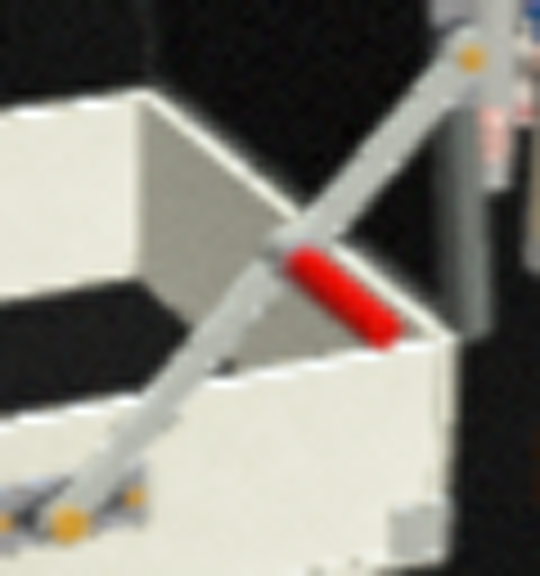

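```bash
python3 -m creep '[[0,-1,0,0,0,0],[0,-2,0,0,0,0]]' | grep -E 'pos|force'; python3 -m creep '[[0,0,0,0,0,0],[0,0,0,0,0,0],[0,0,0,0,0,0]]' -0.2 | grep -E 'pos|force|wid'; python3 - <<'E'
from h import *
snap('side','s5')
c,st,xs,ys,d=redc('s5'); print(c,st)
print(cur()[2]['joint_positions'].round(2))
E
```

```text
tool_pos: [0.6436, 0.0191, 0.2946]
ft_force: [-4.4, -4.9, 1.0]
tool_pos: [0.6447, 0.0204, 0.2944]
ft_force: [0.1, 0.3, 0.6]
gripper_width: 0.0346
[318.85 219.93] [313 215  12  11  54]
[-0.56  0.42  0.61  1.58 -0.25  1.23  0.03]
```

```bash
python3 - <<'E'
from h import *
print(rel([.454,-.272,.2],down(-19.5)))
E
```

```text
[-3.0302e+02 -1.7305e+02  9.4150e+01  1.0000e-02 -4.0000e-02  1.6110e+01]
```

```bash
python3 -m creep '[[0,0,-50,0,0,0],[0,0,-95,0,0,0],[-60,-35,-95,0,0,6],[-115,-65,-85,0,0,10],[-170,-95,-50,0,0,13],[-220,-125,-10,0,0,16],[-270,-155,30,0,0,16],[-320,-173,70,0,0,16],[-355,-173,94,0,0,16],[-355,-173,94,0,0,16],[-355,-173,94,0,0,16]]' 0.4; python3 - <<'E'
from h import *
snap('wrist','w6');im,d=snap('side','s6'); print(redc('s6')[:2]); cv2.imwrite('pics/s6c.png',cv2.resize(im[110:310,200:400],None,fx=3,fy=3,interpolation=cv2.INTER_CUBIC))
E
```

```text
time_s: 10.78
tool_pos: [0.4504, -0.3248, 0.2003]
tool_rot: [-0.0, 0.817, 0.577, -0.0]
ft_force: [0.3, 1.2, 0.1]
gripper_width: 0.0615
(array([318.75, 219.87]), array([313, 215,  12,  11,  55], dtype=int32))
```

View pics/w6.png

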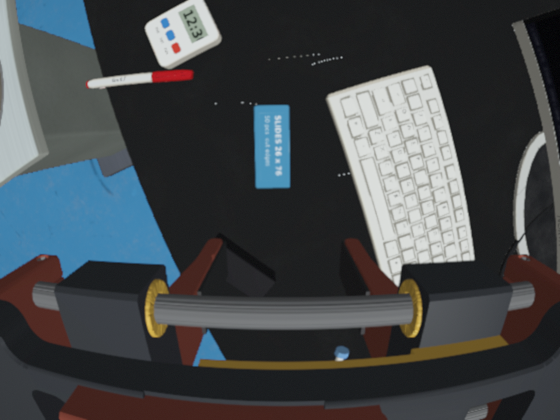

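View pics/s6c.png

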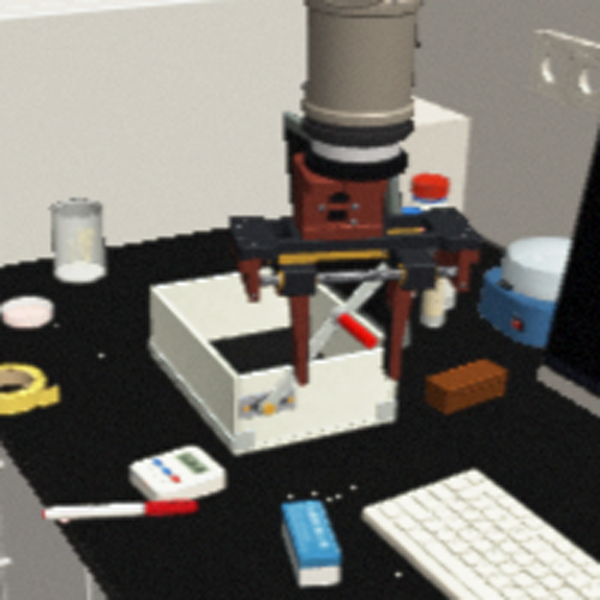

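```bash
python3 - <<'E'
from h import *
a=np.load('pics/w6.npz'); im=a['im']; hs=cv2.cvtColor(im,cv2.COLOR_BGR2HSV); m=cv2.inRange(hs,(95,100,80),(120,255,255)); k=np.zeros_like(m);k[95:200,240:305]=m[95:200,240:305]
r=cv2.minAreaRect(max(cv2.findContours(k,0,1)[0],key=cv2.contourArea)); print(r)
P=np.array([wray(u,v,.030,a) for u,v in cv2.boxPoints(r)]); c=P.mean(0); print(P.round(4),c)
for i in range(3): dd=P[i+1]-P[i]; print(np.linalg.norm(dd),np.degrees(np.arctan2(dd[1],dd[0])))
E
```

```text
((271.9039306640625, 146.09991455078125), (84.33673095703125, 36.42436981201172), 88.87670135498047)
[[ 0.4535 -0.2255  0.03  ]
 [ 0.4884 -0.2374  0.03  ]
 [ 0.4611 -0.3202  0.03  ]
 [ 0.4251 -0.3081  0.03  ]] [ 0.45705136 -0.27281058  0.03      ]
0.03685187444621919 -18.827598716382038
0.08713596374517406 -108.25282116771356
0.03797786405534096 161.53604029687938
```

```bash
python3 - <<'E'
from h import *
print(rel([.4558,-.2725,.008],down(-18.5)))
E
```

```text
[ 4.9260e+01 -1.3470e+01  1.9325e+02  8.0000e-02 -4.0000e-02 -8.2000e-01]
```

```bash
python3 -m creep '[[49,-13.5,40,0,0,-1],[49,-13.5,90,0,0,-1],[49,-13.5,135,0,0,-1],[49,-13.5,165,0,0,-1],[49,-13.5,185,0,0,-1],[49,-13.5,193,0,0,-1],[49,-13.5,193,0,0,-1]]' 0.2 20
python3 -m creep '[[0,0,0,0,0,0],[0,0,0,0,0,0],[0,0,0,0,0,0]]' -1 20
```

```text
time_s: 11.75
tool_pos: [0.4551, -0.2731, 0.008]
tool_rot: [0.0, 0.811, 0.585, 0.0]
ft_force: [-0.3, 0.1, -1.1]
gripper_width: 0.0527
time_s: 12.12
tool_pos: [0.4547, -0.274, 0.0082]
tool_rot: [0.001, 0.811, 0.585, 0.001]
ft_force: [-0.1, 1.1, 5.9]
gripper_width: 0.0337
```

```bash
python3 -m creep '[[0,0,-20,0,0,0],[0,0,-70,0,0,0],[0,0,-125,0,0,0],[0,0,-180,0,0,0],[0,0,-230,0,0,0]]'; python3 - <<'E'
from h import *
print(rel([.558,.0257,.24],down(86.5)), cur()[2]['joint_positions'].round(2))
E
```

```text
time_s: 12.75
tool_pos: [0.4535, -0.2739, 0.2393]
tool_rot: [-0.0, 0.811, 0.585, 0.0]
ft_force: [0.7, 0.4, -0.8]
gripper_width: 0.0339
[ 3.1726e+02  4.2000e+00 -6.7000e-01  2.0000e-02 -0.0000e+00 -1.0496e+02] [-0.25  0.28  0.83  1.92 -0.24  1.04  0.36]
```

```bash
python3 -m creep '[[15,0,0,0,0,-10],[30,0,0,0,0,-20],[45,0,0,0,0,-30],[60,0,0,0,0,-40],[75,0,0,0,0,-50],[95,0,0,0,0,-60],[115,0,0,0,0,-70],[140,0,0,0,0,-80],[175,2,0,0,0,-90],[215,3,0,0,0,-98],[265,4,0,0,0,-105],[300,4,0,0,0,-105],[317,4,0,0,0,-105],[317,4,0,0,0,-105]]'; python3 - <<'E'
from h import *
print(rel([.558,.0257,.018],down(86.5)), cur()[2]['joint_positions'].round(2))
im,d=snap('side','s7'); print(redc('s7')[:2]); cv2.imwrite('pics/s7c.png',cv2.resize(im[90:290,180:380],None,fx=3,fy=3,interpolation=cv2.INTER_CUBIC)); snap('wrist','w7')
E
```

```text
time_s: 14.5
tool_pos: [0.5579, 0.0258, 0.2372]
tool_rot: [-0.0, 0.029, 1.0, -0.0]
ft_force: [-1.2, -0.5, -1.1]
gripper_width: 0.0336
[-2.6000e-01 -1.0000e-02  2.1919e+02 -2.0000e-02 -3.0000e-02  1.3000e-01] [-0.44  0.28  0.35  1.84 -0.11  1.04  1.46]
(array([318.91, 219.92]), array([313, 215,  12,  11,  53], dtype=int32))
```

View pics/s7c.png

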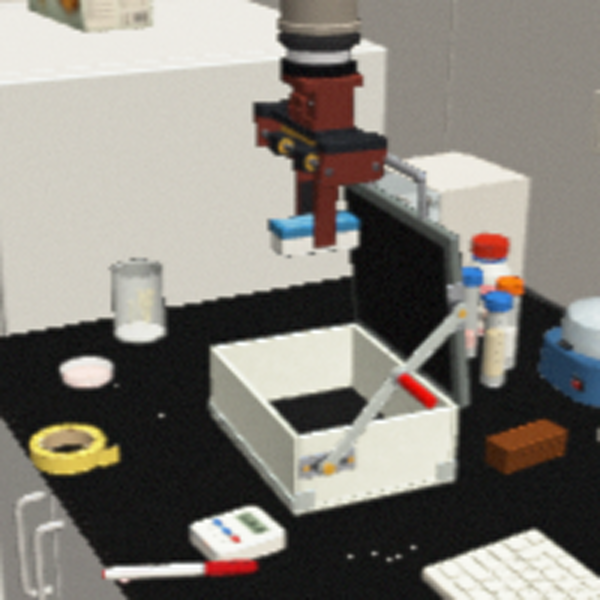

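View pics/w7.png

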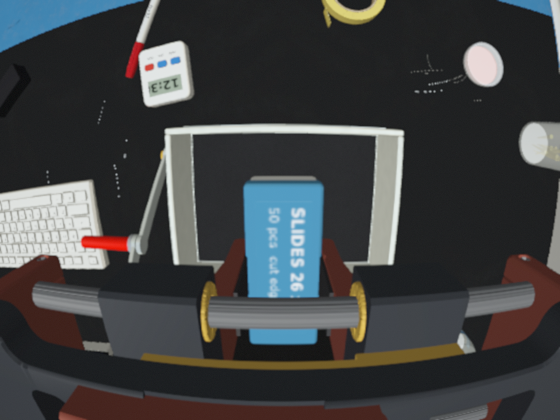

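```bash
python3 -m creep '[[0,0,40,0,0,0],[0,0,90,0,0,0],[0,0,135,0,0,0],[0,0,170,0,0,0],[0,0,195,0,0,0],[0,0,210,0,0,0],[0,0,216,0,0,0],[0,0,216,0,0,0]]'
```

```text
time_s: 15.6
tool_pos: [0.5583, 0.0251, 0.0219]
tool_rot: [0.0, 0.03, 1.0, -0.0]
ft_force: [0.6, -0.4, -1.3]
gripper_width: 0.034
```

```bash
python3 -m creep '[[0,0,2,0,0,0],[0,0,4,0,0,0],[0,0,4,0,0,0]]' | grep -E 'pos|force'
```

```text
tool_pos: [0.5581, 0.0256, 0.0176]
ft_force: [-1.1, -0.7, -0.6]
```

```bash
python3 -m creep '[[0,0,1,0,0,0],[0,0,1,0,0,0]]' | grep -E 'pos|force';python3 -m creep '[[0,0,0,0,0,0],[0,0,0,0,0,0],[0,0,0,0,0,0]]' -0.05 | grep -E 'pos|force|width'
```

```text
tool_pos: [0.5582, 0.0256, 0.0172]
ft_force: [-2.9, -0.8, 7.7]
tool_pos: [0.558, 0.0256, 0.0164]
ft_force: [0.3, 0.1, 0.4]
gripper_width: 0.0418
```

```bash
python3 -m creep '[[0,0,-15,0,0,0],[0,0,-60,0,0,0],[0,0,-115,0,0,0],[0,0,-170,0,0,0],[0,0,-215,0,0,0],[0,0,-215,0,0,0]]' | grep -E 'time|pos|force'; python3 - <<'E'
from h import *
snap('wrist','w8'); im,d=snap('side','s8'); print(redc('s8')[:2]); cv2.imwrite('pics/s8c.png',cv2.resize(im[90:290,180:380],None,fx=3,fy=3,interpolation=cv2.INTER_CUBIC))
E
```

```text
time_s: 17.35
tool_pos: [0.5603, 0.0255, 0.2362]
ft_force: [0.4, 0.3, 0.2]
(array([318.91, 219.92]), array([313, 215,  12,  11,  53], dtype=int32))
```

View pics/w8.png

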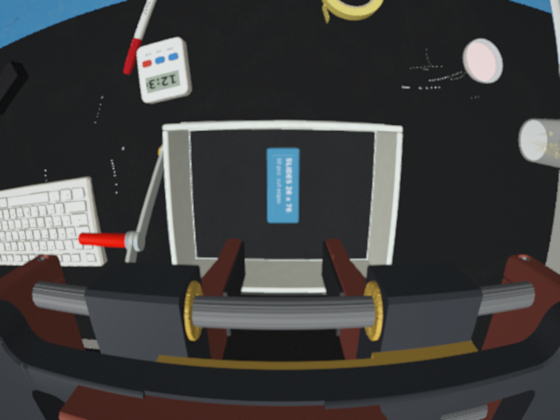

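View pics/s8c.png

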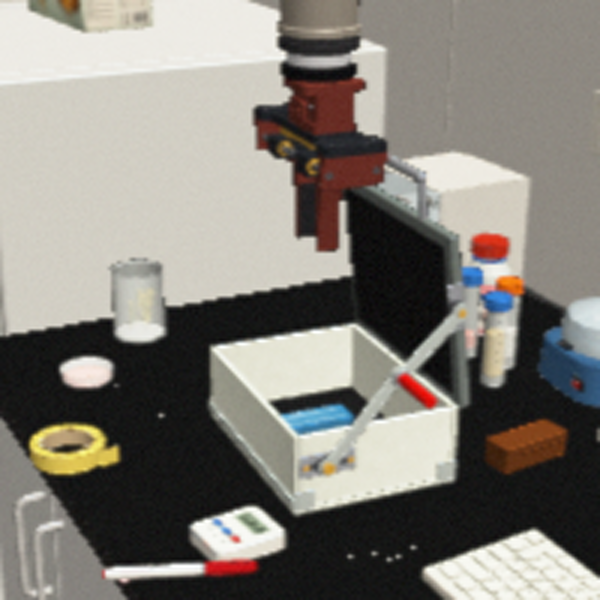

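```bash
python3 - <<'E'
from h import *
a=np.load('pics/w8.npz')
c,st,xs,ys,d=redc('w8',box=(225,260,70,140)); print(c,st)
for uv in [(82,240),(103,240.5),(126,241)]: print(wray(*uv,.137,a).round(4))
P=np.array([cam2w(x,y,z,a) for x,y,z in zip(xs,ys,d)]); print(np.median(P,0).round(4))
c,st,xs,ys,d=redc('s8'); P=np.array([pix2w('side',x,y,z) for x,y,z in zip(xs,ys,d)]); print(np.median(P,0).round(4),P.min(0).round(4),P.max(0).round(4))
# refine side: ray through centroid at chest plane
cc=pix2w('side',*c,0);p=pix2w('side',*c,1.)
ctr=np.array([.5748,.0248,0])
t=((ctr-.181*CY-cc)@CY)/((p-cc)@CY); print('side ray at y=-.181',(cc+t*(p-cc)).round(4))
q=np.array([cc+t*(p-cc)])-ctr; print('chest',(q@CX),(q@CY))
# hinge check wrist: chest rim front corners at z=.085
for uv in [(165,128),(402,128)]: print('rim',wray(*uv,.085,a).round(4))
m=viewer.camera_model('wrist')
E
```

```text
[103.53 239.44] [ 79 233  46  15 566]
[ 0.5781 -0.1737  0.137 ]
[ 0.5793 -0.1478  0.137 ]
[ 0.5806 -0.1216  0.137 ]
[ 0.5755 -0.1419  0.1442]
[ 0.5729 -0.1543  0.1422] [-0.038  -1.0819  0.1352] [ 0.5794 -0.1218  0.6639]
side ray at y=-.181 [ 0.5703 -0.1563  0.1439]
chest [0.00652768] [-0.181]
rim [ 0.4818 -0.0871  0.085 ]
rim [0.496  0.1488 0.085 ]
```

```bash
python3 - <<'E'
from h import *
p0,R0,_=cur()
for t,z in (([.50,-.08,.25],60),([.54,-.165,.25],-3.5),([.574,-.1625,.23],-3.5)): print(rel(t,down(z)))
E
```

```text
[ 5.1420e+01 -1.0883e+02 -1.8030e+01  5.0000e-02  5.0000e-02  2.6560e+01]
[ 6.3900e+00 -1.9127e+02 -1.8030e+01  7.0000e-02  2.0000e-02  9.0060e+01]
[-2.7380e+01 -1.8675e+02  2.0000e+00  7.0000e-02  2.0000e-02  9.0060e+01]
```

```bash
python3 -m creep '[[30,-40,-25,0,0,8],[45,-80,-25,0,0,17],[51,-109,-20,0,0,27],[40,-135,-20,0,0,37],[30,-160,-20,0,0,47],[20,-180,-18,0,0,57],[10,-190,-18,0,0,67],[6,-191,-18,0,0,77],[6,-191,-18,0,0,87],[-10,-190,-10,0,0,90],[-27,-187,2,0,0,90],[-27,-187,2,0,0,90],[-27,-187,2,0,0,90]]' -0.27 20; python3 - <<'E'
from h import *
snap('wrist','w9'); im,d=snap('side','s9'); print(redc('s9')[:2]); cv2.imwrite('pics/s9c.png',cv2.resize(im[90:290,200:400],None,fx=3,fy=3,interpolation=cv2.INTER_CUBIC)); snap('top','t9')
E
```

```text
time_s: 19.08
tool_pos: [0.5727, -0.1631, 0.2289]
tool_rot: [-0.001, 0.728, 0.685, -0.001]
ft_force: [-0.8, 0.5, -0.9]
gripper_width: 0.0317
(array([318.79, 219.86]), array([313, 215,  12,  11,  56], dtype=int32))
```

View pics/w9.png

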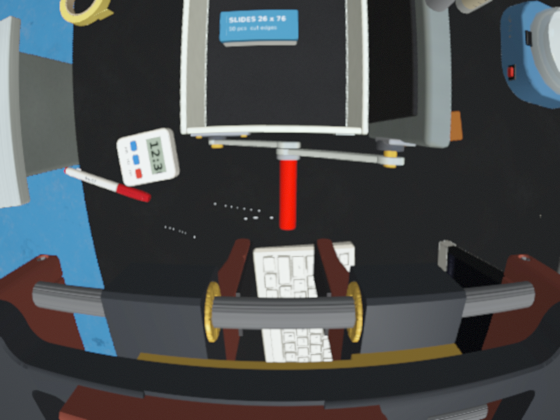

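View pics/s9c.png

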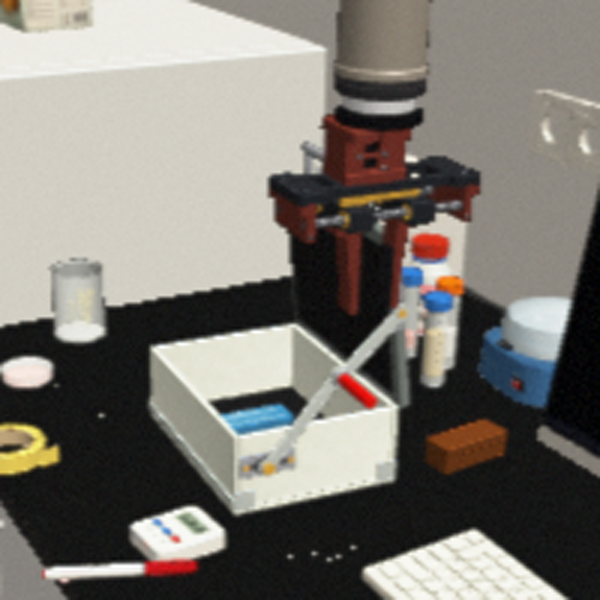

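View pics/t9.png

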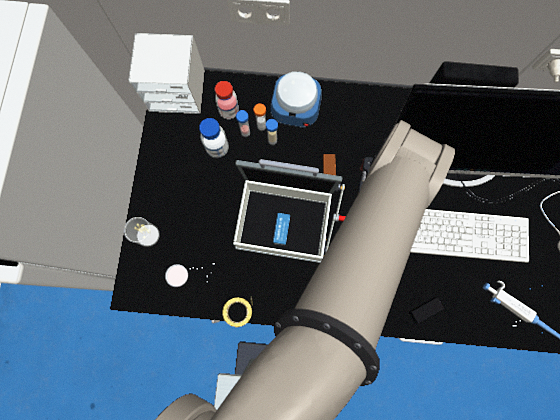

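```bash
python3 - <<'E'
from h import *
a=np.load('pics/w9.npz')
c,st,xs,ys,d=redc('w9',box=(140,240,260,320)); print(c,st)
for uv in [(288,157),(288,192),(287.5,228)]: print(wray(*uv,.1395,a).round(4))
P=np.array([cam2w(x,y,z,a) for x,y,z in zip(xs,ys,d)]); print(np.median(P,0).round(4),P[:,2].max())
print(cam2w(288,192,a['d'][192,288],a).round(4))
print(rel([.574,-.1625,.118],down(-3.5)), cur()[2]['joint_positions'].round(2))
E
```

```text
[287.69 194.74] [ 279  161   18   70 1158]
[ 0.5796 -0.1167  0.1395]
[ 0.578  -0.1443  0.1395]
[ 0.5759 -0.174   0.1395]
[ 0.5776 -0.1465  0.1439] 0.39189513055851866
[ 0.578  -0.1433  0.1449]
[ 6.100e-01  7.300e-01  1.118e+02  1.000e-02 -1.000e-02  2.000e-02] [-0.36  0.4   0.7   1.78 -0.29  1.07  0.39]
```

```bash
python3 - <<'E'
from h import *
a=np.load('pics/w9.npz')
for uv in [(390,158),(390,163),(402,158),(288,150),(288,160),(288,226),(288,231),(300,152)]: print(uv,cam2w(*uv,a['d'][uv[1],uv[0]],a).round(4))
b=np.load('pics/s9.npz')
for uv in [(200+403//3,90+313//3),(200+340//3,90+378//3),(200+375//3,90+400//3)]: print(uv,pix2w('side',*uv,b['d'][uv[1],uv[0]]).round(4))
print(rel([.576,-.166,.118],down(-3.5)))
E
```

```text
(390, 158) [ 0.64   -0.1144  0.2042]
(390, 163) [ 0.6394 -0.1172  0.206 ]
(402, 158) [ 0.6487 -0.1148  0.2019]
(288, 150) [ 0.5799 -0.1107  0.1477]
(288, 160) [ 0.5794 -0.1185  0.1447]
(288, 226) [ 0.5764 -0.1708  0.1444]
(288, 231) [ 0.5756 -0.2207  0.0019]
(300, 152) [ 0.5884 -0.1121  0.156 ]
(334, 194) [ 0.6398 -0.122   0.1972]
(313, 216) [ 0.5722 -0.1216  0.1412]
(325, 223) [ 0.6513 -0.0679  0.0789]
[-2.760e+00  2.940e+00  1.118e+02  1.000e-02 -1.000e-02  2.000e-02]
```

```bash
python3 -m creep '[[-3,3,25,0,0,0],[-3,3,55,0,0,0],[-3,3,80,0,0,0],[-3,3,95,0,0,0],[-3,3,105,0,0,0],[-3,3,112,0,0,0],[-3,3,112,0,0,0]]'; python3 - <<'E'
from h import *
snap('side','s10'); print(redc('s10')[:2]); a=np.load('pics/s10.npz'); cv2.imwrite('pics/s10c.png',cv2.resize(a['im'][150:260,250:380],None,fx=5,fy=5,interpolation=cv2.INTER_CUBIC)); snap('wrist','w10')
E
```

```text
time_s: 20.1
tool_pos: [0.5766, -0.1659, 0.1175]
tool_rot: [-0.0, 0.728, 0.686, 0.0]
ft_force: [-1.0, -0.2, 0.9]
gripper_width: 0.0322
(array([320.61, 221.46]), array([316, 218,  10,   8,  41], dtype=int32))
```

View pics/s10c.png

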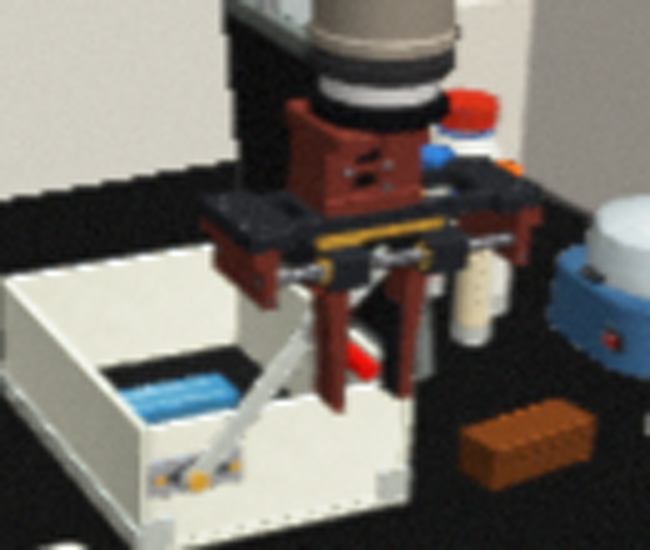

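View pics/w10.png

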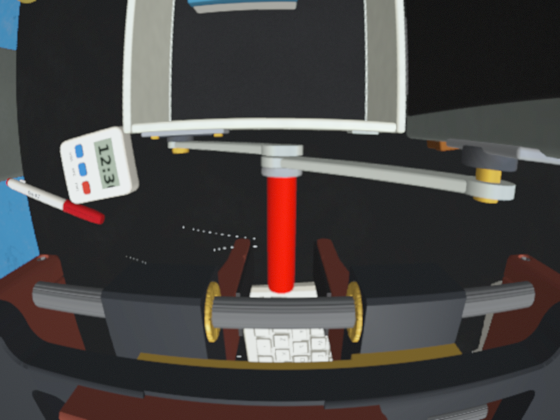

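```bash
python3 -m creep '[[0,5,0,0,0,0],[0,9,0.5,0,0,0],[0,13,3,0,0,0],[0,16,5,0,0,0]]'|grep -E 'pos|force'; python3 - <<'E'
from h import *
snap('side','s11'); print(redc('s11')[:2])
E
```

```text
tool_pos: [0.5915, -0.1668, 0.1115]
ft_force: [-3.9, -0.6, -3.8]
(array([324.19, 224.19]), array([323, 222,   4,   5,  16], dtype=int32))
```

Pushing with about 4 N and the knob is moving; I continue along the arc.

```bash
python3 -m creep '[[0,4,3.7,0,0,0],[0,8,7.5,0,0,0],[0,11.5,11.5,0,0,0],[0,15,16,0,0,0],[0,18,20,0,0,0]]'|grep -E 'pos|force'; python3 - <<'E'
from h import *
snap('wrist','w12');im,d=snap('side','s12');  cv2.imwrite('pics/s12c.png',cv2.resize(im[110:260,250:380],None,fx=4.5,fy=4,interpolation=cv2.INTER_CUBIC))
E
```

```text
tool_pos: [0.6072, -0.1675, 0.0906]
ft_force: [-10.0, 1.5, -3.5]
```

View pics/s12c.png

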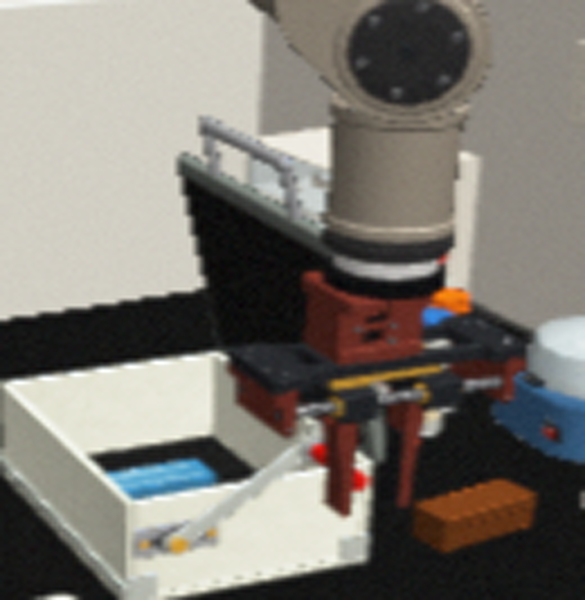

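View pics/w12.png

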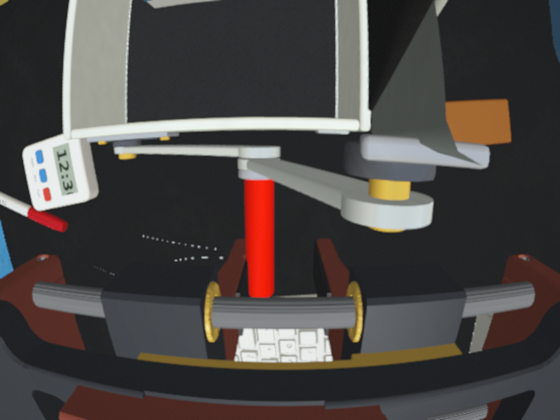

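```bash
python3 -m creep '[[0,-5,-1,0,0,0],[-3,-9,-3,0,0,0],[-5,-10,-30,0,0,0],[-5,-10,-75,0,0,0],[-5,-10,-120,0,0,0],[-5,-20,-160,0,0,0],[-20,-70,-200,0,0,0],[-20,-110,-230,0,0,0]]'; python3 - <<'E'
from h import *
im,d=snap('side','s13'); print(redc('s13')[:2]); cv2.imwrite('pics/s13c.png',cv2.resize(im[110:260,220:370],None,fx=4,fy=4,interpolation=cv2.INTER_CUBIC))
snap('wrist','w13')
E
```

```text
time_s: 22.48
tool_pos: [0.499, -0.183, 0.3248]
tool_rot: [0.002, 0.729, 0.685, 0.001]
ft_force: [0.0, 0.5, 1.4]
gripper_width: 0.032
(array([324.76, 225.98]), array([319, 221,  12,  11,  51], dtype=int32))
```

View pics/s13c.png

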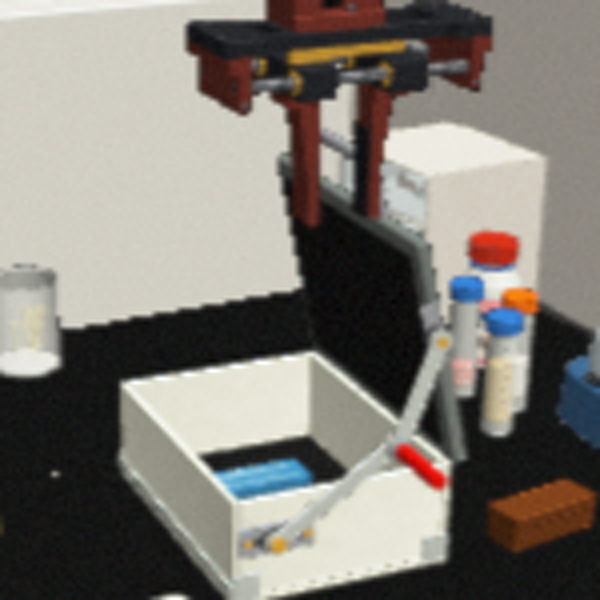

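View pics/w13.png

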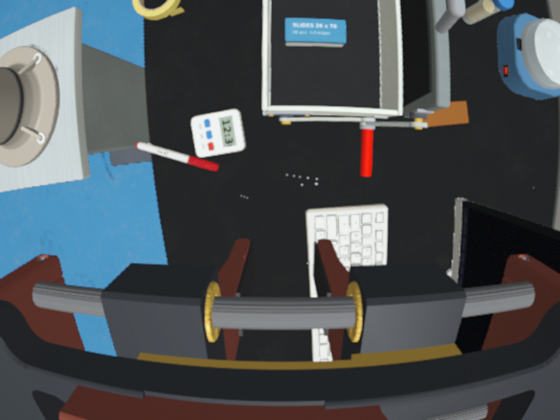

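```bash
python3 - <<'E'
from h import *
from scipy.optimize import least_squares
P=np.array([[.4405,.0318,.073],[.4517,.0309,.1392],[.5878,.0219,.2819],[.6078,.0207,.2887],[.6169,.0203,.2908],[.621,.0201,.2916],[.6409,.0192,.2944],[.6436,.0191,.2946]])
u=P[:,:2]@CX[:2]; z=P[:,2]+.019
for n in (slice(None),slice(2,None)):
    s=least_squares(lambda h:np.hypot(u[n]-h[0],z[n]-h[1])-.2251,[.66,.086]); print(s.x,s.fun.round(4), np.arctan2(z-s.x[1],s.x[0]-u).round(3)-.0267)
print('assumed',np.array([.6646,.0193])@CX[:2])
print(rel([.59,-.03,.41],down(-3.5)))
E
```

```text
[0.66308188 0.08979837] [ 0.0003 -0.0003 -0.0001  0.0003  0.0002  0.0001 -0.0002 -0.0002] [-0.0167  0.2823  1.1913  1.2853  1.3273  1.3453  1.4343  1.4463]
[0.6622969  0.08965451] [-0.0003  0.0002  0.0002  0.0001 -0.0001 -0.0002] [-0.0167  0.2843  1.1953  1.2893  1.3303  1.3493  1.4383  1.4503]
assumed 0.66218215021815
[ 1.5982e+02  8.2580e+01 -8.1900e+01  4.9000e-01 -1.5000e-01 -1.7000e-01]
```

```bash
python3 -m creep '[[30,15,-40,0,0,0],[80,40,-70,0,0,0],[125,65,-82,0,0,0],[160,82,-82,0,0,0],[160,82,-82,0,0,0],[160,82,-82,0,0,0]]' 0.0; python3 - <<'E'
from h import *
snap('wrist','w14')
E
```

```text
time_s: 23.32
tool_pos: [0.5912, -0.0272, 0.4044]
tool_rot: [0.0, 0.728, 0.685, -0.0]
ft_force: [-0.7, -0.2, -0.1]
gripper_width: 0.0439
```

View pics/w14.png

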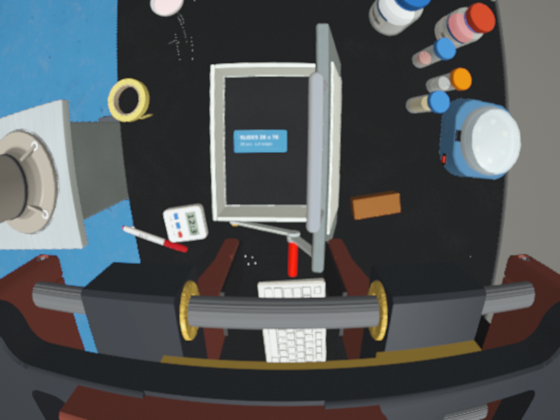

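```bash
python3 - <<'E'
from h import *
a=np.load('pics/w14.npz'); g=a['im'].astype(int)
for v in (100,150,200): print(v,[int(x) for x in g[v,300:332].mean(1)], cam2w(316,v,a['d'][v,316],a).round(4))
for z in (.300,.305,.310): 
    p=[wray(316,v,z,a) for v in (74,150,230)]; print(z,np.round(p,4).tolist(), (p[1][:2]@CX[:2]).round(4), 'theta from u',(np.arccos((.6631-p[1][:2]@CX[:2])/.2251)-.0267).round(3), 'z',(.0898+.2251*np.sin(np.arccos((.6631-p[1][:2]@CX[:2])/.2251))).round(4))
E
```

```text
100 [51, 51, 50, 50, 49, 50, 50, 62, 102, 136, 157, 170, 181, 187, 189, 190, 190, 189, 189, 189, 191, 189, 181, 166, 158, 158, 158, 153, 137, 122, 166, 229] [0.6226 0.0626 0.3128]
150 [51, 50, 50, 51, 50, 49, 52, 83, 126, 151, 168, 179, 186, 190, 191, 190, 190, 189, 190, 191, 191, 185, 175, 161, 158, 159, 155, 140, 125, 156, 211, 236] [0.6206 0.0233 0.312 ]
200 [51, 52, 50, 50, 49, 55, 86, 125, 152, 169, 180, 187, 190, 191, 191, 190, 190, 191, 191, 189, 179, 167, 160, 160, 158, 147, 129, 139, 194, 229, 223, 205] [ 0.6187 -0.0165  0.314 ]
0.3 [[0.6253, 0.0855, 0.3], [0.6218, 0.0225, 0.3], [0.6191, -0.0462, 0.3]] 0.6193 theta from u 1.348 z 0.3106
0.305 [[0.6248, 0.0847, 0.305], [0.6213, 0.0228, 0.305], [0.6187, -0.0446, 0.305]] 0.6188 theta from u 1.346 z 0.3105
0.31 [[0.6242, 0.0839, 0.31], [0.6208, 0.0231, 0.31], [0.6182, -0.043, 0.31]] 0.6183 theta from u 1.344 z 0.3104
```

```bash
python3 - <<'E'
from h import *
print(rel([.6195,.0215,.292],down(-3.5)))
E
```

```text
[ 5.1110e+01  2.5470e+01  1.1256e+02  3.0000e-02  2.0000e-02 -4.0000e-02]
```

```bash
python3 -m creep '[[51,25.5,10,0,0,0],[51,25.5,50,0,0,0],[51,25.5,80,0,0,0],[51,25.5,100,0,0,0],[51,25.5,112,0,0,0],[51,25.5,112,0,0,0]]' 0.0 14;python3 -m creep '[[0,0,0,0,0,0],[0,0,0,0,0,0],[0,0,0,0,0,0],[0,0,0,0,0,0]]' -1 14
```

```text
time_s: 24.12
tool_pos: [0.6191, 0.0221, 0.2923]
tool_rot: [-0.0, 0.728, 0.685, -0.0]
ft_force: [-0.0, 0.5, -0.5]
gripper_width: 0.0437
time_s: 24.62
tool_pos: [0.6197, 0.0229, 0.2928]
tool_rot: [0.0, 0.728, 0.686, 0.0]
ft_force: [1.0, -0.7, 1.1]
gripper_width: 0.0116
```

```bash
python3 - <<'E'
from h import *
p0,r=1.365,225.1
for t in np.arange(1.365,0,-.075): print(round(t-.0267,3),(r*(np.cos(p0)-np.cos(t))).round(1),(r*(np.sin(p0)-np.sin(t))+.0).round(1))
t=.0267;print(0,(r*(np.cos(p0)-np.cos(t))).round(1),(r*(np.sin(p0)-np.sin(t))).round(1))
E
```

```text
1.338 0.0 0.0
1.263 -16.4 4.1
1.188 -32.4 9.3
1.113 -48.0 15.8
1.038 -63.1 23.4
0.963 -77.5 32.2
0.888 -91.3 41.9
0.813 -104.2 52.7
0.738 -116.4 64.5
0.663 -127.6 77.1
0.588 -137.9 90.5
0.513 -147.1 104.6
0.438 -155.2 119.4
0.363 -162.2 134.8
0.288 -168.0 150.6
0.213 -172.6 166.8
0.138 -176.0 183.4
0.063 -178.2 200.1
-0.012 -179.1 217.0
0 -179.0 214.3
```

```bash
python3 -m creep '[[0,-8,2,0,0,0],[0,-16.4,4.1,0,0,0],[0,-24.5,6.6,0,0,0],[0,-32.4,9.3,0,0,0],[0,-40.3,12.4,0,0,0],[0,-48,15.8,0,0,0]]' - 20
```

```text
time_s: 25.38
tool_pos: [0.5709, 0.0262, 0.2763]
tool_rot: [-0.0, 0.728, 0.686, 0.0]
ft_force: [1.4, 1.7, 0.8]
gripper_width: 0.0115
```

```bash
python3 -m creep '[[0,-15.1,7.6,0,0,0],[0,-29.5,16.4,0,0,0],[0,-43.3,26.1,0,0,0],[0,-56.2,36.9,0,0,0],[0,-68.4,48.7,0,0,0],[0,-79.6,61.3,0,0,0]]' - 20
```

```text
time_s: 26.12
tool_pos: [0.4913, 0.0313, 0.2148]
tool_rot: [-0.0, 0.728, 0.686, 0.0]
ft_force: [2.7, 4.2, -1.4]
gripper_width: 0.0115
```

```bash
python3 -m creep '[[0,-10.3,13.4,0,0,0],[0,-19.5,27.5,0,0,0],[0,-27.6,42.3,0,0,0],[0,-34.6,57.7,0,0,0],[0,-40.4,73.5,0,0,0],[0,-45,89.7,0,0,0]]' - 20
```

```text
time_s: 26.88
tool_pos: [0.4467, 0.0335, 0.1248]
tool_rot: [-0.0, 0.728, 0.686, 0.0]
ft_force: [2.2, 6.1, -1.0]
gripper_width: 0.0115
```

```bash
python3 -m creep '[[0,-2,8.5,0,0,0],[0,-3.4,16.6,0,0,0],[0,-4.6,25,0,0,0],[0,-5.6,33.3,0,0,0],[0,-6.1,40,0,0,0]]' - 20
```

```text
time_s: 27.5
tool_pos: [0.4409, 0.0336, 0.0851]
tool_rot: [-0.0, 0.728, 0.686, -0.0]
ft_force: [-0.4, 3.7, -0.9]
gripper_width: 0.0118
```

```bash
python3 -m creep '[[0,-0.1,2,0,0,0],[0,-0.2,4,0,0,0],[0,-0.2,6,0,0,0]]' - 20
```

```text
time_s: 27.88
tool_pos: [0.4406, 0.0335, 0.0796]
tool_rot: [-0.0, 0.728, 0.686, -0.0]
ft_force: [-1.1, 5.1, -0.6]
gripper_width: 0.0115
```

```bash
python3 -m creep '[[0,0,1.5,0,0,0],[0,0,3,0,0,0],[0,0,3,0,0,0]]' - 20 | grep -E 'pos|force'
```

```text
tool_pos: [0.4406, 0.0335, 0.0777]
ft_force: [-6.4, 3.5, 22.0]
```

```bash
python3 -m creep '[[0,0,1,0,0,0],[0,0,2,0,0,0],[0,0,2,0,0,0]]' - 20 | grep -E 'pos|force'
```

```text
tool_pos: [0.4406, 0.0332, 0.076]
ft_force: [-8.6, 2.8, 26.4]
```

```bash
python3 -m creep '[[0,0,-1,0,0,0],[0,0,-1.5,0,0,0]]' - 20 | grep -E 'pos|force'; python3 -m creep '[[0,0,0,0,0,0],[0,0,0,0,0,0],[0,0,0,0,0,0]]' -0.1 | grep -E 'pos|force|wid'; python3 - <<'E'
from h import *
im,d=snap('side','s15'); cv2.imwrite('pics/s15c.png',cv2.resize(im[130:280,190:360],None,fx=4,fy=4,interpolation=cv2.INTER_CUBIC))
E
```

```text
tool_pos: [0.4406, 0.0331, 0.0763]
ft_force: [-1.9, 2.9, 0.8]
tool_pos: [0.4409, 0.0333, 0.076]
ft_force: [-0.0, 0.1, -0.1]
gripper_width: 0.0373
```

View pics/s15c.png

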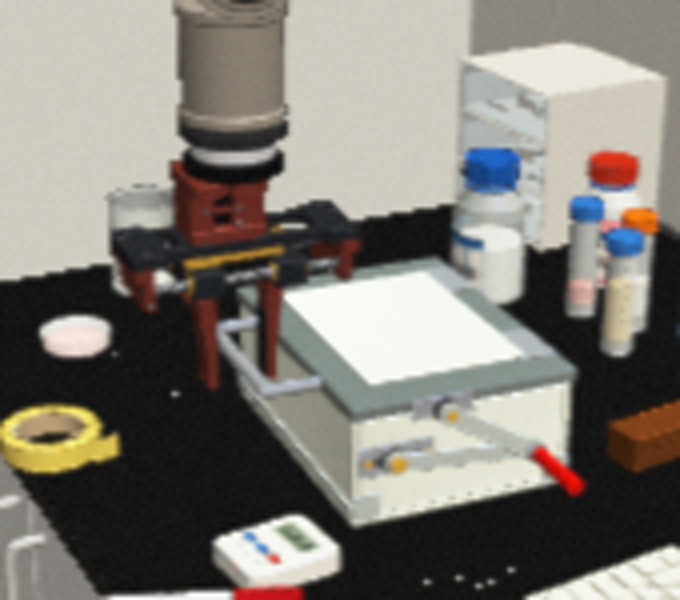

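The picture shows the lid down on the chest, with the knob back near crop pixel (560,470) and the fingers open around the bar. I lift clear and compare with the first pictures.

```bash
python3 -m creep '[[0,0,-20,0,0,0],[0,0,-60,0,0,0],[0,-10,-110,0,0,0],[0,-10,-150,0,0,0],[0,-10,-150,0,0,0],[0,-10,-150,0,0,0]]' | grep -E 'time|pos|force'; python3 - <<'E'
from h import *
snap('side','s16'); snap('top','t16'); im,d=snap('wrist','w16')
for f in ('side0','s16'): print(f,redc(f,box=(225,260,315,345))[:2])
a=np.load('pics/w1.npz');b=np.load('pics/w16.npz'); print(b['p'])
for n,x in (('w1',a),('w16',b)):
    g=x['im'].astype(int)
s0=np.load('pics/side0.npz')['im'].astype(int);s1=np.load('pics/s16.npz')['im'].astype(int)
D=np.abs(s0-s1).max(2); m=(D>50).astype(np.uint8); cv2.imwrite('pics/diff.png',np.hstack([s1[150:310,180:360],cv2.cvtColor(m*255,cv2.COLOR_GRAY2BGR)[150:310,180:360]]).astype(np.uint8).repeat(2,0).repeat(2,1))
E
```

```text
time_s: 30.05
tool_pos: [0.4305, 0.0342, 0.2256]
ft_force: [0.2, 0.0, 0.5]
side0 (array([329.87, 247.82]), array([324, 242,  12,  12,  55], dtype=int32))
s16 (array([329.89, 247.95]), array([324, 242,  12,  12,  57], dtype=int32))
[0.43005968 0.0339463  0.22497405]
```

View pics/diff.png

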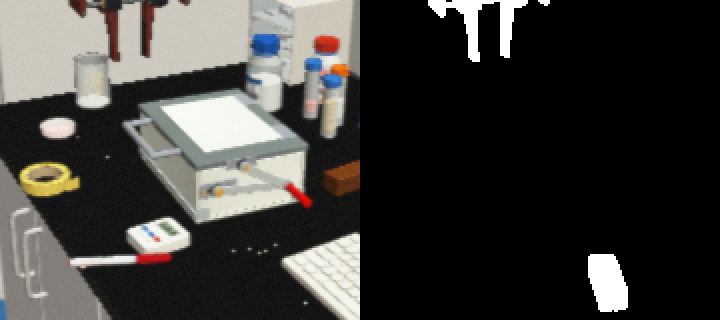

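View pics/w16.png

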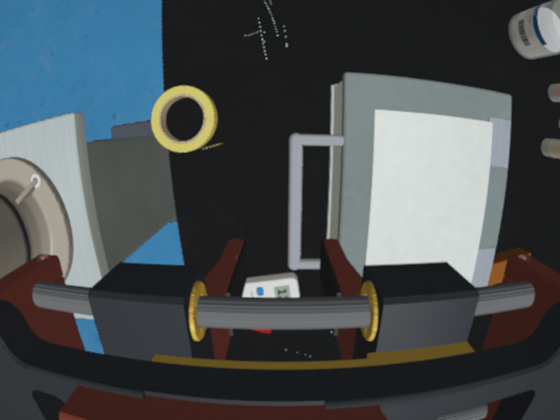

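The comparison with the first side picture differs only at the gripper and where the slide box used to lie. The lid, knob, timer, dish and beaker match their starting images, and the robot is touching nothing.

```bash
python3 -c "
from cell import robot
print(robot.sign_off())"
```

```text
the job is handed in; nothing more can be done
None
```

The job is handed in after about 30 s of robot time; no verdict was reported. The steps, in order:
- **Lid up:** I raised the lid by its handle until it came up hard at about 1.45 rad. The reading there was about 10 N along the handle's path and 13 N in total, below the 16 N at which the foot slips. The stay looked over centre, and after I let go the knob moved about 1 px more and then stayed put.
- **Slide box:** I gripped it, laid it in the chest and opened the fingers once they felt the floor. The pictures showed it flat and close to the centre of the floor.
- **Stay broken:** I pushed the red knob down and back with one finger, reading about 10 N at the end. The pictures showed the stay clearly bent (my estimate about 2.1 rad) with the lid still up at about 1.34 rad.
- **Lid down:** I took the handle again and lowered it at about 0.6 rad/s. Shutting it, I pressed down with about 26 N, then released and lifted clear.

**Last checks:**
- The final side picture differed from the first only at the gripper and where the box used to lie. The lid, timer, dish and beaker looked unchanged.
- The knob was back within 0.2 px of its starting place, and the wrist force was near zero.

**Not confirmed or off:**
- The box could not be seen once the lid was shut.
- The foot's slip could not be measured directly.
- The handle read about 17 N partway up. That was mostly towards the hinge, because my hinge position was about 2 mm out, and the stay was not yet straight. I corrected the path and the force dropped.
- The cameras disagreed on the knob's position by up to 8 mm, so I opened the fingers wider to straddle it.

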